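# Reset one air flow-control valve in a crowded valve bank

### The job

Put the needle valve with the green knob back to its basic setting: turn it clockwise until you feel it snug on its seat, without forcing it, then open it a quarter turn from there and let go. The knobs stand close together: do not touch the other valves, do not press the emergency stop, and leave the spool and the wrench where they are.

Things in the scene. Friction and masses are not known exactly. Their poses are not given: they have to be found in the camera images.
- grip_g (a point): needle valve with the GREEN fluted round knob: 30 mm in diameter, 28 mm tall, flat top, no pointer. The point lies on the upright knob axis 16 mm above the knob's underside and 12 mm below its top (knob spans 48 to 76 mm above the table), on the fixed valve body, so it does not show how far the knob is turned. Under the knob: thin stem, brass hexagon 22 mm across.
- valve_g: body of the green valve, origin on its axis at the panel's top. Clockwise from above closes. Knob drag 0.06 N m until the needle touches its soft seat, 20 to 100 degrees from the start (unseen, differs each time); then torque rises 1.6 N m per rad. Snug: 0.25 to 0.35 N m, some 9 degrees past first touch; over 0.5 N m harms it. Let go, it springs back those degrees. Wide open stop: 143 degrees.
- grip_a (a point): needle valve with black knob at the right-hand end of the row (the panel's -y end), same size and heights as the green one; the point on its axis, 16 mm above the underside of its knob (64 mm above the table). Must not be touched.
- grip_b (a point): needle valve with black knob, one of the three inner places, same size and heights as the green one; the point on its axis, 16 mm above the underside of its knob (64 mm above the table). Must not be touched.
- grip_c (a point): needle valve with black knob, one of the three inner places, same size and heights as the green one; the point on its axis, 16 mm above the underside of its knob (64 mm above the table). Must not be touched.
- grip_d (a point): needle valve with black knob at the left-hand end of the row (the panel's +y end, next to the emergency stop), same size and heights as the green one; the point on its axis, 16 mm above the underside of its knob (64 mm above the table). Must not be touched.
- valve_a: valve body carrying the knob of grip_a: origin on its axis at the panel's top
- valve_b: the same for grip_b
- valve_c: the same for grip_c
- valve_d: the same for grip_d
- panel: fixed control panel, 180 mm (its x) by 340 mm (its y), 30 mm high, steel top; origin: centre of its underside. Five valves in a straight row along its y, 42 mm apart: 12 mm gaps between knobs; green is one of the inner three. Across the row (along x) nothing within 40 mm of a knob's edge stands over 7 mm above the plate: room for fingers, which may swing about 45 degrees either way from there.
- estop_top (a point): centre of the top of the red emergency-stop mushroom (40 mm wide, top 70 mm above the table, at the +y end of the panel, 54 mm beyond the last valve). Leave alone.
- estop (a joint): travel of the emergency stop, m: 0 is out, 0.006 is pressed in.
- spool_mid (a point): loose wire spool standing upright beside the panel, 80 mm in diameter, 60 mm high; the point is its centre. Leave alone.
- wrench_grip (a point): loose steel wrench, 160 mm long, lying on the table; the point is on its handle. Leave alone.

How it is judged:
By the outcome, as a careful person would: the job done as asked, in the order asked, and still so for the second after the job is handed in, with the robot touching nothing.
It also fails if it takes over 72 s, if anything falls off the work surface, if the arm or the gripper's body presses on something with over 40 N, if the wrist force passes 120 N, or if a joint passes its speed limit or range.

### The arm

A 6-joint arm with a two-finger parallel gripper is mounted at the origin on the work surface. World frame = base frame: x ahead of the robot, y to its left, z up, the work surface at z = 0. Lengths are in m, angles in degrees, forces in N, time in s.
With the tool pointing down it reaches from about 0.35 to 0.85 m from the base axis. Payload 8.1 kg.
Tool frame: the origin (TCP) lies between the finger pads; the fingertips stand 8 mm ahead of it and the grasp point (between the pads) lies 11 mm behind it; z points along the fingers, y is the line along which they close (so a half turn about z gives the same grasp; the last joint's range is limited). The gripper opens to 93 mm and grips with 3 to 60 N. Pads are 15 mm wide; open, the fingers measure 128 mm over their backs; the gripper's body (75 mm by 188 mm) begins 65 mm behind the grasp point.
Start: joints at [-74.278, 7.471, 85.268, -0, 87.261, -4.893], TCP at [0.211, -0.562, 0.227] pointing down, gripper open.
Joint ranges: [-169.43, 169.43], [-51.17, 129.36], [1.28, 143.12], [-76.62, 256.62], [0, 156.53], [-152.29, 152.29]. Speed limits (degrees/s): [136.94, 136.94, 159.86, 180, 180, 180].

### API

Orientations are given as a 3x3 rotation matrix whose columns are the frame's x, y, z axes.
In Python, from cell import get_obs, cams, order gives the robot as it stands. The module is installed in compiled form; this text tells all that it offers.
- The arm moves only by the tool jog_arm, never from a script. Its argument "deltas" is a list of rows, each a list of 2 entries, a list of its own where there are three numbers: the shift along the tool's x, y, z in m, then the turn, a rotation vector about the tool's x, y, z in rad. A call has 1 to 12 rows; each row is the pose to reach, as a shift and turn from the pose commanded when the call began, along the tool's axes at that moment; what a row does not reach only later rows make up. A row lasts 1/10 s, in which the tool goes at most 50 mm and 8.59 degrees, less where a joint would pass 70% of its speed; a pose out of reach is approached as far as the arm can. A call with a gripper value outside its range is refused whole. "jaw" is the opening in per cent of the stroke, from 0 (shut) to 100 (fully open), set as the call begins (left out, the last holds). The fingers move at their own pace and stop on an object; the grip force is fixed at half the most. Time passes only in rows, so rows that repeat a pose let the fingers close. It gives the time, the measured TCP pose, the force, the opening and the grip force at its end, in the units of the state.
- get_obs(): the state, without advancing time (a new reading comes with each control period).
- cams.grab_frame(name): name is "scene" or "top" or "wrist"; returns the picture (384x512x3 uint8, red, green, blue); there is no depth.
- cams.camera_model(name): a dict with "fx", "fy", "cx", "cy" (pixels), "rvec" (rotation vector, rad) and "tvec" (3), from world to camera coordinates, as OpenCV has them. Camera axes: x right, y down, z forward; pixel columns grow to the right and rows downward; lengths in m; the calibration is good to about 2 mm. The wrist camera is an equidistant fisheye: a pixel r from the principal point sees the ray r / f radians off the axis. A picture is of the moment at which its call begins: read the wrist's pose just before it. camera_model takes no time and is no camera call; for the wrist camera it gives the pose at the moment of the call.
- order.hand_in(): hands the job in; it is judged then, once.
The state is a dict: "t": time; "joints": joint angles; "qvel": joint speeds; "tau": joint torques, N m; "eef_pos": TCP position; "tool_rot": TCP orientation; "wrist_force": force on the tool from outside, world axes, zero at the start; "ft_torque": the same for the moment, N m; "opening": finger opening in m; "gripper_force": force on a finger pad.
Only numpy, scipy, OpenCV 4.12 (cv2) and the standard library are available. Lean on these libraries where they do the work, as an engineer would, in place of code of your own. Each camera call takes 0.05 s, during which the arm holds its last target. There are 200 camera calls.

## Working session

There is one attempt and no reset: what is moved stays moved. The work goes in short steps, Python scripts to look and compute and a tool call to move; the robot and the scene stay as the last step left them, time stands still between calls to the robot, and variables do not carry over. Pictures are saved under pics/ and viewed, at most 10 in all, crops included, and the job is handed in when it is done.

Besides the shell and the picture viewer there is one more tool, called after "Call:" as name(argument=value, ...) on one line, values as JSON. jog_arm: Moves the arm, as the interface text tells. Its arguments: {"type":"object","properties":{"deltas":{"type":"array","items":{"type":"array"}},"jaw":{"type":"number"}},"required":["deltas"]}

```bash
mkdir -p pics; python3 - <<'E'
from cell import get_obs,cams
import cv2
o=get_obs();print(o['t'],o['eef_pos'],o['tool_rot'],o['opening'],o['ft_torque'])
for n in ['top','scene']:
    cv2.imwrite(f'pics/{n}0.png',cams.grab_frame(n)[:,:,::-1]); print(n,cams.camera_model(n))
E
```

```text
0.0 [ 0.21110183 -0.5610548   0.22560442] [[ 9.35964402e-01  3.52094244e-01 -5.31336425e-04]
 [ 3.52094628e-01 -9.35962828e-01  1.71991624e-03]
 [ 1.08261466e-04 -1.79686108e-03 -9.99998380e-01]] 0.09296413975464285 [ 0.00941653 -0.02270227  0.02808546]
top {'fx': 373.03162453656023, 'fy': 373.03162453656023, 'cx': 254.12684969423694, 'cy': 192.00187555266942, 'rvec': array([ 2.14865684, -2.17396801,  0.11282192]), 'tvec': array([-0.00696605,  0.48939634,  1.21234015])}
scene {'fx': 473.554457189365, 'fy': 473.554457189365, 'cx': 261.9469146337478, 'cy': 191.2323265163328, 'rvec': array([ 2.09081074,  1.58211401, -0.50932201]), 'tvec': array([-0.12439606, -0.35894533,  1.47662259])}
```

View pics/top0.png

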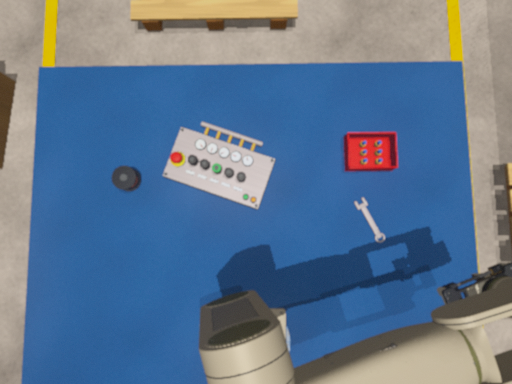

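View pics/scene0.png

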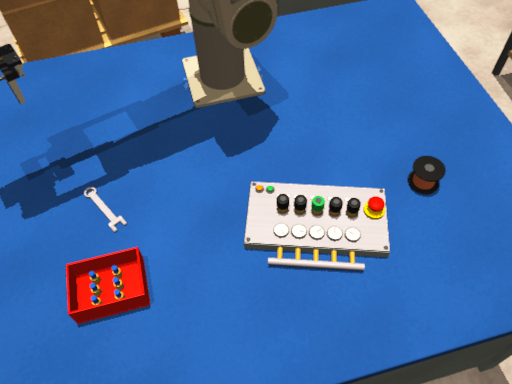

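Top view: the green knob at (217,168) is in the middle of the row, with black knobs at (193,160), (205,164), (229,173) and (241,177) and the e-stop at (176,157). The spool (126,178) and wrench (370,220) are well clear.

```bash
cat > h.py <<'E'
import numpy as np,cv2
from cell import get_obs,cams
def ray(n,uv,m=None):
    m=m or cams.camera_model(n); R=cv2.Rodrigues(m['rvec'])[0]
    d=np.array([(uv[0]-m['cx'])/m['fx'],(uv[1]-m['cy'])/m['fy'],1.])
    if n=='wrist':
        r=np.hypot(d[0],d[1]); d=np.array([d[0]/r*np.sin(r),d[1]/r*np.sin(r),np.cos(r)])
    return -R.T@m['tvec'],R.T@d
def atz(n,uv,z,m=None):
    c,d=ray(n,uv,m); return c+d*(z-c[2])/d[2]
def blobs(im,lo,hi,amin=15):
    hsv=cv2.cvtColor(im,cv2.COLOR_RGB2HSV)
    k,l,s,c=cv2.connectedComponentsWithStats(cv2.inRange(hsv,lo,hi))
    return [(c[i],s[i]) for i in range(1,k) if s[i][4]>=amin]
E
python3 - <<'E'
from h import *
for n in ['top','scene']:
    im=cv2.imread(f'pics/{n}0.png')[:,:,::-1].copy()
    for c,s in blobs(im,(45,90,50),(80,255,255)): print(n,'green',c,s,atz(n,c,.07))
    for c,s in blobs(im,(0,150,120),(6,255,255)): print(n,'red',c,s,atz(n,c,.065))
for p in [(193,160),(241,177)]: print(atz('top',p,.07))
E
```

```text
top green [216.70454545 168.15909091] [213 164   8   9  44] [0.56350685 0.10712491 0.07      ]
top red [366.90837696 153.2513089 ] [348 138  42  30 764] [ 0.60736721 -0.38097703  0.065     ]
top red [175.85365854 157.03658537] [171 152  11  10  82] [0.60280899 0.24088414 0.065     ]
scene green [269.71428571 188.07142857] [267 186   7   5  28] [0.49800563 0.01128396 0.07      ]
scene green [317.51449275 203.72463768] [312 196  13  16 138] [0.57266994 0.1072827  0.07      ]
scene red [375.87428571 203.34857143] [369 197  15  14 175] [0.60686096 0.24189023 0.065     ]
scene red [108.01464336 283.52149268] [  67  248   78   66 2117] [ 0.63891945 -0.39025007  0.065     ]
[0.59127791 0.184012   0.07      ]
[0.53365253 0.02879576 0.07      ]
```

```bash
cat >> h.py <<'E'
from scipy.spatial.transform import Rotation as Ro
def go(x,y,z,yaw):  # yaw of tool y axis, deg, tool down
    o=get_obs();R=o['tool_rot'];ya=np.radians(yaw)
    yv=np.array([np.cos(ya),np.sin(ya),0]);zv=np.array([0,0,-1.]);T=np.c_[np.cross(yv,zv),yv,zv]
    print(np.round(R.T@(np.array([x,y,z])-o['eef_pos']),4).tolist(),np.round(Ro.from_matrix(R.T@T).as_rotvec(),4).tolist(),o['t'])
E
python3 -c "
from h import *
go(.568,.107,.20,-19)"
```

```text
[0.5692, -0.4996, 0.0266] [-0.0015, -0.0009, -0.8794] 0.1
```

Call:
jog_arm(deltas=[[[0.569,-0.5,0.027],[-0.0015,-0.001,-0.879]],[[0.569,-0.5,0.027],[-0.0015,-0.001,-0.879]],[[0.569,-0.5,0.027],[-0.0015,-0.001,-0.879]],[[0.569,-0.5,0.027],[-0.0015,-0.001,-0.879]],[[0.569,-0.5,0.027],[-0.0015,-0.001,-0.879]],[[0.569,-0.5,0.027],[-0.0015,-0.001,-0.879]],[[0.569,-0.5,0.027],[-0.0015,-0.001,-0.879]],[[0.569,-0.5,0.027],[-0.0015,-0.001,-0.879]],[[0.569,-0.5,0.027],[-0.0015,-0.001,-0.879]],[[0.569,-0.5,0.027],[-0.0015,-0.001,-0.879]],[[0.569,-0.5,0.027],[-0.0015,-0.001,-0.879]],[[0.569,-0.5,0.027],[-0.0015,-0.001,-0.879]]], jaw=60)

```text
t: 1.3
eef_pos: [0.4939, -0.0304, 0.205]
tool_rot: [[0.326, 0.945, 0.0], [0.945, -0.326, -0.002], [-0.002, 0.001, -1.0]]
wrist_force: [1.5, -1.7, 0.9]
opening: 0.056
gripper_force: 0.0
```

```bash
python3 -c "
from h import *
go(.568,.107,.20,-19)"
```

```text
[0.1541, 0.0253, 0.0048] [0.0009, 0.0016, -0.0003] 1.3
```

Call:
jog_arm(deltas=[[[0.154,0.025,0.005],[0.001,0.0016,0]],[[0.154,0.025,0.005],[0.001,0.0016,0]],[[0.154,0.025,0.005],[0.001,0.0016,0]],[[0.154,0.025,0.005],[0.001,0.0016,0]],[[0.154,0.025,0.005],[0.001,0.0016,0]],[[0.154,0.025,0.005],[0.001,0.0016,0]],[[0.154,0.025,0.005],[0.001,0.0016,0]],[[0.154,0.025,0.005],[0.001,0.0016,0]]])

```text
t: 2.1
eef_pos: [0.5672, 0.1036, 0.2004]
tool_rot: [[0.328, 0.945, 0.0], [0.945, -0.328, 0.0], [0.0, 0.0, -1.0]]
wrist_force: [-0.1, -0.2, 0.1]
opening: 0.0558
gripper_force: 0.0
```

```bash
python3 - <<'E'
from h import *
o=get_obs();print(o['eef_pos'],o['ft_torque'],o['wrist_force'])
m=cams.camera_model('wrist');im=cams.grab_frame('wrist')
cv2.imwrite('pics/w1.png',im[:,:,::-1]);print(m)
for c,s in blobs(im,(45,90,40),(80,255,255),60): print('green',c,s,atz('wrist',c,.076,m))
for c,s in blobs(im,(0,150,100),(6,255,255),60): print('red',c,s,atz('wrist',c,.07,m))
E
```

```text
[0.56716646 0.10357348 0.20043231] [-0.04488545 -0.07804562  0.01853789] [-0.08729247 -0.20741524  0.11915093]
{'fx': 297.3186396354542, 'fy': 297.3186396354542, 'cx': 250.02390485702807, 'cy': 187.7422340509535, 'rvec': array([-2.86286567,  0.48248063,  0.05616176]), 'tvec': array([-0.50161595,  0.25305137,  0.42964004])}
green [250.01515152 169.90909091] [239 165  21  14  66] [0.5710233  0.11608336 0.076     ]
red [238.2681638   40.01321004] [220  24  37  35 757] [0.60193661 0.23963634 0.07      ]
```

View pics/w1.png

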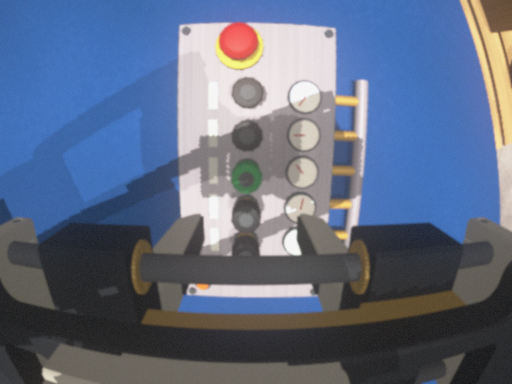

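The wrist view shows the green knob at about (247,176), with black knobs at (248,92), (247,134), (245,215) and (245,245), and the e-stop at (239,42). I'll take a finer look at the knob tops.

```bash
python3 - <<'E'
from h import *
m={'fx':297.3186396354542,'fy':297.3186396354542,'cx':250.0239,'cy':187.7422,'rvec':np.array([-2.86286567,.48248063,.05616176]),'tvec':np.array([-.50161595,.25305137,.42964004])}
im=cv2.imread('pics/w1.png')
for c,s in blobs(im[:,:,::-1].copy(),(45,60,20),(85,255,255),60): print('green',c,s)
cr=cv2.resize(im[70:235,180:320],None,fx=3.5,fy=3.5,interpolation=cv2.INTER_CUBIC)
cr=np.clip(cr.astype(float)*1.7,0,255).astype(np.uint8)
# predicted rim for candidate centre
def proj(P):
    R=cv2.Rodrigues(m['rvec'])[0];q=R@P+m['tvec'];r=np.hypot(q[0],q[1]);t=np.arctan2(r,q[2])
    return np.array([m['cx'],m['cy']])+m['fx']*t*q[:2]/r
c0=np.array([.568,.107,.076])
for k in range(-1,3):
  e=np.array([np.sin(np.radians(19)),np.cos(np.radians(19)),0])*.042*k
  for a in np.arange(0,360,15):
    p=(proj(c0+e+.015*np.array([np.cos(np.radians(a)),np.sin(np.radians(a)),0]))-[180,70])*3.5
    cv2.circle(cr,tuple(int(v) for v in p),1,(0,0,255),-1)
cv2.imwrite('pics/w1c.png',cr)
E
```

```text
green [246.35508637 176.33397313] [232 161  29  33 521]
```

View pics/w1c.png

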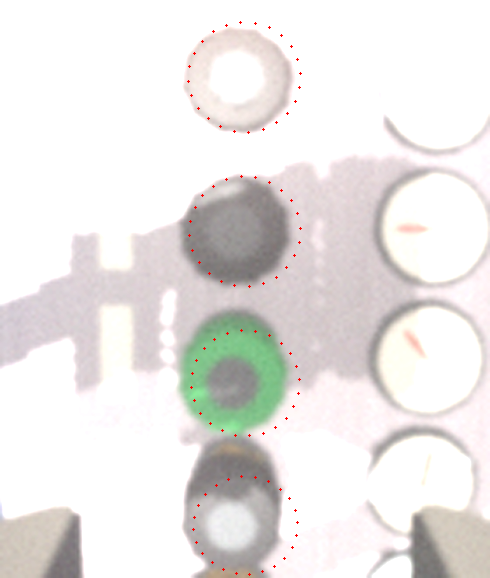

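```bash
python3 -c "
from h import *
go(.565,.108,.12,22.6);go(.565,.108,.053,22.6)"
```

```text
[0.0033, -0.0035, 0.0804] [0.0005, -0.0001, -0.7282] 2.15
[0.0033, -0.0036, 0.1474] [0.0005, -0.0001, -0.7282] 2.15
```

Call:
jog_arm(deltas=[[[0.0033,-0.0035,0.02],[0,0,-0.14]],[[0.0033,-0.0035,0.04],[0,0,-0.28]],[[0.0033,-0.0035,0.06],[0,0,-0.42]],[[0.0033,-0.0035,0.08],[0,0,-0.56]],[[0.0033,-0.0035,0.08],[0,0,-0.7]],[[0.0033,-0.0035,0.08],[0,0,-0.728]],[[0.0033,-0.0035,0.08],[0,0,-0.728]],[[0.0033,-0.0035,0.08],[0,0,-0.728]],[[0.0033,-0.0035,0.08],[0,0,-0.728]]])

```text
t: 3.05
eef_pos: [0.5656, 0.1091, 0.1208]
tool_rot: [[-0.384, 0.924, 0.001], [0.924, 0.384, 0.0], [-0.0, 0.001, -1.0]]
wrist_force: [0.2, -0.4, 0.0]
opening: 0.0557
gripper_force: 0.0
```

```bash
python3 - <<'E'
from h import *
o=get_obs()
m=cams.camera_model('wrist');im=cams.grab_frame('wrist').copy()
def proj(P):
    R=cv2.Rodrigues(m['rvec'])[0];q=R@P+m['tvec'];r=np.hypot(q[0],q[1]);t=np.arctan2(r,q[2])
    return np.array([m['cx'],m['cy']])+m['fx']*t*q[:2]/r
cr=cv2.resize(im[:,:,::-1],None,fx=1.5,fy=1.5,interpolation=cv2.INTER_CUBIC);cr=np.clip(cr*1.5,0,255).astype(np.uint8)
for k in range(-2,3):
  e=np.array([.565,.108,.076])+np.array([np.sin(np.radians(19.4)),np.cos(np.radians(19.4)),0])*.042*k
  for a in np.radians(np.arange(0,360,15)):
    cv2.circle(cr,tuple(int(v*1.5) for v in proj(e+.015*np.array([np.cos(a),np.sin(a),0]))),1,(0,0,255),-1)
cv2.imwrite('pics/w2.png',cr[:570])
go(.565,.108,.053,22.6);print(o['eef_pos'])
E
```

```text
[-0.0009, -0.001, 0.0677] [0.001, 0.0001, -0.0002] 3.1
[0.565578   0.10908196 0.12083453]
```

View pics/w2.png

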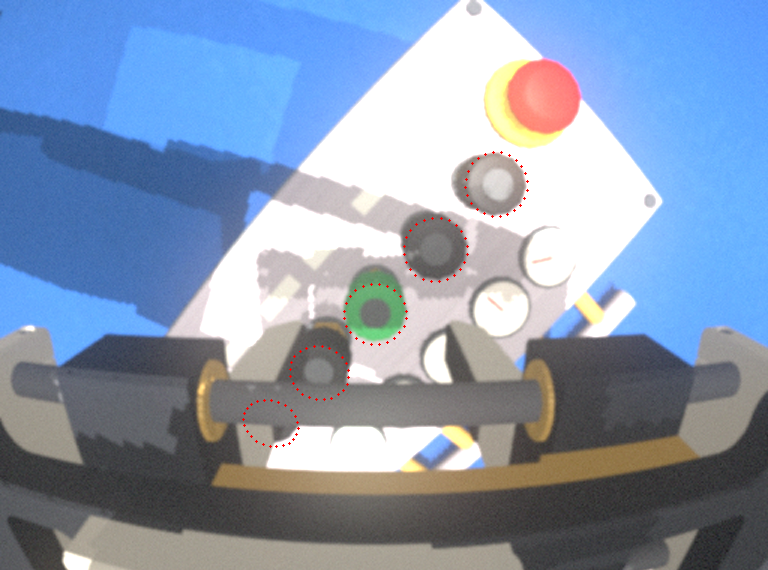

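The predicted rims land on the knob tops: green at (375,313) in this 1.5x picture, centred between the fingers. I'll go down.

Call:
jog_arm(deltas=[[[-0.001,-0.001,0.02],[0.001,0,0]],[[-0.001,-0.001,0.04],[0.001,0,0]],[[-0.001,-0.001,0.056],[0.001,0,0]],[[-0.001,-0.001,0.068],[0.001,0,0]],[[-0.001,-0.001,0.068],[0.001,0,0]],[[-0.001,-0.001,0.068],[0.001,0,0]],[[-0.001,-0.001,0.068],[0.001,0,0]],[[-0.001,-0.001,0.068],[0.001,0,0]]])

```text
t: 3.9
eef_pos: [0.5654, 0.108, 0.0532]
tool_rot: [[-0.386, 0.923, 0.001], [0.923, 0.386, -0.0], [-0.0, 0.001, -1.0]]
wrist_force: [-0.4, 0.2, -0.4]
opening: 0.0556
gripper_force: 0.0
```

Call:
jog_arm(deltas=[[[0,0,0],[0,0,0]],[[0,0,0],[0,0,0]],[[0,0,0],[0,0,0]],[[0,0,0],[0,0,0]],[[0,0,0],[0,0,0]],[[0,0,0],[0,0,0]],[[0,0,0],[0,0,0]],[[0,0,0],[0,0,0]]], jaw=0)

```text
t: 4.7
eef_pos: [0.5655, 0.1082, 0.0524]
tool_rot: [[-0.386, 0.923, 0.001], [0.923, 0.386, 0.0], [-0.0, 0.001, -1.0]]
wrist_force: [4.9, 2.3, -2.8]
opening: 0.0294
gripper_force: 30.0
```

```bash
cat > s.py <<'E'
from h import *
o=get_obs();R=o['tool_rot'];print('yaw %.2f'%np.degrees(np.arctan2(R[1,1],R[0,1])),'M',np.round(o['ft_torque'],3),'F',np.round(o['wrist_force'],1),'p',np.round(o['eef_pos'],4),'op %.4f t %.2f'%(o['opening'],o['t']),'j6 tau',round(o['tau'][5],3))
E
python3 s.py
```

```text
yaw 22.69 M [ 0.318 -0.929 -0.042] F [ 4.9  2.3 -2.8] p [0.5655 0.1082 0.0524] op 0.0294 t 4.70 j6 tau -0.005
```

Call:
jog_arm(deltas=[[[0,0,0],[0,0,0.05]],[[0,0,0],[0,0,0.1]],[[0,0,0],[0,0,0.15]],[[0,0,0],[0,0,0.2]],[[0,0,0],[0,0,0.25]],[[0,0,0],[0,0,0.28]],[[0,0,0],[0,0,0.28]],[[0,0,0],[0,0,0.28]]])

```text
t: 5.5
eef_pos: [0.5652, 0.1081, 0.0524]
tool_rot: [[-0.117, 0.993, 0.0], [0.993, 0.117, 0.0], [0.0, 0.0, -1.0]]
wrist_force: [4.8, 2.4, -1.9]
opening: 0.0298
gripper_force: 30.0
```

```bash
python3 s.py
```

```text
yaw 6.72 M [ 0.392 -0.78   0.039] F [ 4.8  2.4 -1.9] p [0.5652 0.1081 0.0524] op 0.0298 t 5.50 j6 tau 0.118
```

Call:
jog_arm(deltas=[[[0,0,0],[0,0,0.05]],[[0,0,0],[0,0,0.1]],[[0,0,0],[0,0,0.14]],[[0,0,0],[0,0,0.14]],[[0,0,0],[0,0,0.14]]])

```text
t: 6.0
eef_pos: [0.565, 0.1081, 0.0523]
tool_rot: [[0.022, 1.0, -0.0], [1.0, -0.022, 0.0], [0.0, -0.0, -1.0]]
wrist_force: [3.8, 3.5, -0.7]
opening: 0.0292
gripper_force: 30.0
```

```bash
python3 s.py
```

```text
yaw -1.26 M [ 0.553 -0.741  0.041] F [ 3.8  3.5 -0.7] p [0.565  0.1081 0.0523] op 0.0292 t 6.00 j6 tau 0.117
```

Steady drag (0.04 N m moment, 0.117 on joint 6). I'll carry on.

Call:
jog_arm(deltas=[[[0,0,0],[0,0,0.05]],[[0,0,0],[0,0,0.1]],[[0,0,0],[0,0,0.14]],[[0,0,0],[0,0,0.14]],[[0,0,0],[0,0,0.14]]])

```text
t: 6.5
eef_pos: [0.5648, 0.1081, 0.0523]
tool_rot: [[0.161, 0.987, -0.0], [0.987, -0.161, 0.0], [0.0, -0.0, -1.0]]
wrist_force: [3.9, 2.8, 0.7]
opening: 0.0295
gripper_force: 30.0
```

```bash
python3 s.py
```

```text
yaw -9.26 M [ 0.644 -0.597  0.165] F [3.9 2.8 0.7] p [0.5648 0.1081 0.0523] op 0.0295 t 6.50 j6 tau 0.223
```

Torque is rising (+0.12), so the seat is touched. Small steps now.

Call:
jog_arm(deltas=[[[0,0,0],[0,0,0.025]],[[0,0,0],[0,0,0.05]],[[0,0,0],[0,0,0.05]],[[0,0,0],[0,0,0.05]],[[0,0,0],[0,0,0.05]]])

```text
t: 7.0
eef_pos: [0.5647, 0.1081, 0.0523]
tool_rot: [[0.211, 0.977, -0.001], [0.977, -0.211, 0.0], [-0.0, -0.001, -1.0]]
wrist_force: [3.6, 3.6, 1.5]
opening: 0.0294
gripper_force: 30.0
```

```bash
python3 s.py; python3 -c "
from h import *
L=[]
for i in range(6):
    o=get_obs();L.append([o['ft_torque'][2],o['tau'][5]]);cams.grab_frame('top')
print(np.round(L,3).tolist(),np.mean(L,0))"
```

```text
yaw -12.19 M [ 0.723 -0.519  0.224] F [3.6 3.6 1.5] p [0.5647 0.1081 0.0523] op 0.0294 t 7.00 j6 tau 0.207
[[0.224, 0.207], [0.23, 0.205], [0.209, 0.205], [0.203, 0.205], [0.239, 0.205], [0.207, 0.205]] [0.21872703 0.20503595]
```

Call:
jog_arm(deltas=[[[0,0,0],[0,0,0.02]],[[0,0,0],[0,0,0.04]],[[0,0,0],[0,0,0.04]],[[0,0,0],[0,0,0.04]],[[0,0,0],[0,0,0.04]]])

```text
t: 7.8
eef_pos: [0.5647, 0.1081, 0.0523]
tool_rot: [[0.25, 0.968, -0.001], [0.968, -0.25, 0.0], [-0.0, -0.001, -1.0]]
wrist_force: [2.8, 4.1, 1.2]
opening: 0.0292
gripper_force: 30.0
```

```bash
cat > t.py <<'E'
from h import *
L=[]
for i in range(6):
    o=get_obs();L.append([o['ft_torque'][2],o['tau'][5]]);cams.grab_frame('top')
print(np.round(L,3).tolist(),np.mean(L,0))
E
python3 s.py; python3 t.py
```

```text
yaw -14.50 M [ 0.806 -0.447  0.313] F [2.8 4.1 1.2] p [0.5647 0.1081 0.0523] op 0.0292 t 7.80 j6 tau 0.269
[[0.313, 0.269], [0.256, 0.267], [0.189, 0.267], [0.32, 0.267], [0.244, 0.267], [0.252, 0.267]] [0.26236278 0.26743954]
```

Call:
jog_arm(deltas=[[[0,0,0],[0,0,0.015]],[[0,0,0],[0,0,0.025]],[[0,0,0],[0,0,0.025]],[[0,0,0],[0,0,0.025]],[[0,0,0],[0,0,0.025]]])

```text
t: 8.6
eef_pos: [0.5646, 0.1082, 0.0523]
tool_rot: [[0.274, 0.962, -0.001], [0.962, -0.274, 0.0], [-0.0, -0.001, -1.0]]
wrist_force: [2.8, 4.4, 2.5]
opening: 0.0298
gripper_force: 30.0
```

```bash
sed -i 's/range(6)/range(14)/;s/np.round(L,3).tolist()/np.std(L,0)/' t.py
python3 s.py; python3 t.py
```

```text
yaw -15.92 M [ 0.755 -0.396  0.26 ] F [2.8 4.4 2.5] p [0.5646 0.1082 0.0523] op 0.0298 t 8.60 j6 tau 0.306
[0.02987286 0.00022293] [0.28895805 0.30549053]
```

Snug at about 0.29–0.31 N m with yaw −15.9. Now I'll open 39° of the 90, then regrasp for the rest.

Call:
jog_arm(deltas=[[[0,0,0],[0,0,-0.05]],[[0,0,0],[0,0,-0.13]],[[0,0,0],[0,0,-0.21]],[[0,0,0],[0,0,-0.29]],[[0,0,0],[0,0,-0.37]],[[0,0,0],[0,0,-0.45]],[[0,0,0],[0,0,-0.53]],[[0,0,0],[0,0,-0.61]],[[0,0,0],[0,0,-0.66]],[[0,0,0],[0,0,-0.681]],[[0,0,0],[0,0,-0.681]],[[0,0,0],[0,0,-0.681]]])

```text
t: 10.5
eef_pos: [0.5654, 0.1081, 0.0523]
tool_rot: [[-0.392, 0.92, 0.001], [0.92, 0.392, 0.0], [-0.0, 0.001, -1.0]]
wrist_force: [7.2, 4.9, -1.7]
opening: 0.0296
gripper_force: 30.0
```

```bash
python3 s.py
```

```text
yaw 23.06 M [ 0.756 -1.194 -0.079] F [ 7.2  4.9 -1.7] p [0.5654 0.1081 0.0523] op 0.0296 t 10.50 j6 tau -0.103
```

Call:
jog_arm(deltas=[[[0,0,0],[0,0,0]],[[0,0,0],[0,0,0]],[[0,0,0],[0,0,0]],[[0,0,0],[0,0,0]],[[0,0,0],[0,0,0]]], jaw=60)

```text
t: 11.0
eef_pos: [0.5642, 0.1077, 0.0519]
tool_rot: [[-0.391, 0.92, -0.002], [0.92, 0.391, -0.0], [0.0, -0.002, -1.0]]
wrist_force: [0.5, -0.4, -0.1]
opening: 0.0555
gripper_force: 0.0
```

```bash
python3 s.py; python3 -c "
from h import *
go(.5653,.1081,.053,-36)"
```

```text
yaw 23.04 M [ 0.002 -0.09  -0.033] F [ 0.5 -0.4 -0.1] p [0.5642 0.1077 0.0519] op 0.0555 t 11.00 j6 tau -0.003
[-0.0001, 0.0011, -0.0011] [-0.0016, 0.0006, 1.0304] 11.0
```

Call:
jog_arm(deltas=[[[0,0.001,-0.001],[0,0,0.13]],[[0,0.001,-0.001],[-0.001,0,0.26]],[[0,0.001,-0.001],[-0.0016,0,0.39]],[[0,0.001,-0.001],[-0.0016,0,0.52]],[[0,0.001,-0.001],[-0.0016,0,0.65]],[[0,0.001,-0.001],[-0.0016,0,0.78]],[[0,0.001,-0.001],[-0.0016,0,0.91]],[[0,0.001,-0.001],[-0.0016,0,1.03]],[[0,0.001,-0.001],[-0.0016,0,1.03]],[[0,0.001,-0.001],[-0.0016,0,1.03]],[[0,0.001,-0.001],[-0.0016,0,1.03]],[[0,0.001,-0.001],[-0.0016,0,1.03]]])

```text
t: 12.2
eef_pos: [0.5655, 0.1083, 0.0531]
tool_rot: [[0.586, 0.81, 0.0], [0.81, -0.586, -0.0], [-0.0, 0.001, -1.0]]
wrist_force: [-0.2, -0.0, 0.7]
opening: 0.0557
gripper_force: 0.0
```

Call:
jog_arm(deltas=[[[0,0,0],[0,0,0]],[[0,0,0],[0,0,0]],[[0,0,0],[0,0,0]],[[0,0,0],[0,0,0]],[[0,0,0],[0,0,0]],[[0,0,0],[0,0,0]],[[0,0,0],[0,0,0]],[[0,0,0],[0,0,0]]], jaw=0)

```text
t: 13.0
eef_pos: [0.5649, 0.1087, 0.0531]
tool_rot: [[0.587, 0.809, -0.001], [0.809, -0.587, 0.0], [-0.0, -0.001, -1.0]]
wrist_force: [-3.8, 2.7, 3.8]
opening: 0.0296
gripper_force: 30.0
```

```bash
python3 s.py
```

```text
yaw -35.96 M [0.415 0.751 0.016] F [-3.8  2.7  3.8] p [0.5649 0.1087 0.0531] op 0.0296 t 13.00 j6 tau 0.004
```

Call:
jog_arm(deltas=[[[0,0,0],[0,0,-0.05]],[[0,0,0],[0,0,-0.15]],[[0,0,0],[0,0,-0.25]],[[0,0,0],[0,0,-0.35]],[[0,0,0],[0,0,-0.45]],[[0,0,0],[0,0,-0.55]],[[0,0,0],[0,0,-0.65]],[[0,0,0],[0,0,-0.75]],[[0,0,0],[0,0,-0.84]],[[0,0,0],[0,0,-0.89]],[[0,0,0],[0,0,-0.89]],[[0,0,0],[0,0,-0.89]]])

```text
t: 14.2
eef_pos: [0.5656, 0.1086, 0.0531]
tool_rot: [[-0.258, 0.966, 0.001], [0.966, 0.258, 0.0], [-0.0, 0.001, -1.0]]
wrist_force: [-0.3, 3.3, 0.6]
opening: 0.0295
gripper_force: 30.0
```

```bash
python3 s.py
```

```text
yaw 14.92 M [0.607 0.044 0.01 ] F [-0.3  3.3  0.6] p [0.5656 0.1086 0.0531] op 0.0295 t 14.20 j6 tau -0.209
```

Call:
jog_arm(deltas=[[[0,0,0],[0,0,0]],[[0,0,0],[0,0,0]],[[0,0,0],[0,0,0]]])

```text
t: 14.5
eef_pos: [0.5655, 0.1086, 0.0531]
tool_rot: [[-0.259, 0.966, 0.001], [0.966, 0.259, -0.0], [-0.0, 0.001, -1.0]]
wrist_force: [-1.3, 4.4, 1.0]
opening: 0.0296
gripper_force: 30.0
```

```bash
python3 s.py; python3 t.py
```

```text
yaw 14.99 M [ 0.822  0.017 -0.051] F [-1.3  4.4  1. ] p [0.5655 0.1086 0.0531] op 0.0296 t 14.50 j6 tau -0.033
[0.02119669 0.00625593] [-0.05081342 -0.04409535]
```

Net opening is 89.9° and the torque is only drag. I'll release, rise, and look.

Call:
jog_arm(deltas=[[[0,0,0],[0,0,0]],[[0,0,0],[0,0,0]],[[0,0,0],[0,0,0]],[[0,0,0],[0,0,0]],[[0,0,0],[0,0,0]],[[0,0,0],[0,0,0]]], jaw=60)

```text
t: 15.8
eef_pos: [0.5655, 0.1082, 0.053]
tool_rot: [[-0.259, 0.966, 0.001], [0.966, 0.259, -0.001], [-0.001, 0.0, -1.0]]
wrist_force: [-0.7, 0.7, -0.7]
opening: 0.0556
gripper_force: 0.0
```

Call:
jog_arm(deltas=[[[0,0,-0.02],[0,0,0]],[[0,0,-0.05],[0,0,0]],[[0,0,-0.09],[0,0,0]],[[0,0,-0.13],[0,0,0]],[[0,0,-0.15],[0,0,0]],[[0,0,-0.15],[0,0,0]],[[0,0,-0.15],[0,0,0]],[[0,0,-0.15],[0,0,0]],[[0,0,-0.15],[0,0,0]]])

```text
t: 16.7
eef_pos: [0.5643, 0.1082, 0.2009]
tool_rot: [[-0.259, 0.966, -0.003], [0.966, 0.259, -0.001], [-0.0, -0.003, -1.0]]
wrist_force: [-0.4, -0.1, -0.2]
opening: 0.0556
gripper_force: 0.0
```

```bash
python3 s.py; python3 -c "
from h import *
cv2.imwrite('pics/w3.png',cams.grab_frame('wrist')[:,:,::-1])
from cell import order; print(order.hand_in())"
```

```text
yaw 15.01 M [-0.06  -0.107 -0.042] F [-0.4 -0.1 -0.2] p [0.5643 0.1082 0.2009] op 0.0556 t 16.70 j6 tau -0.0
the job is handed in; nothing more can be done
None
```

The job is handed in: I turned the green valve clockwise to snug at about 0.3 N m, opened it about 90° from there in two grips and let go; the hand-in gave no verdict, and I did not view the last picture, so the final knob angle rests on the arm's readings.

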